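# Switch on the wreath's lights

### The arm

A 6-joint arm with a two-finger parallel gripper is mounted at the origin on the work surface. World frame = base frame: x ahead of the robot, y to its left, z up, the work surface at z = 0. Lengths are in mm, angles in degrees, forces in N, time in s.
With the tool pointing down it reaches from about 300 to 850 mm from the base axis. Payload 4.2 kg.
Tool frame: the origin (TCP) lies midway between the tips of the shut fingers; the grasp point (between the pads) lies 19 mm behind it; z points along the fingers, y is the line along which they close (so a half turn about z gives the same grasp; the last joint's range is limited). The gripper opens to 91 mm and grips with 3 to 60 N. Pads are 32 mm wide; open, the fingers measure 118 mm over their backs; the gripper's body (76 mm by 178 mm) begins 60 mm behind the grasp point.
Start: joints at [64.687, 18.312, 89.639, -0, 72.044, -1.146], TCP at [235.411, 524.619, 213.976] pointing down, gripper open.
Joint ranges: [-177.97, 177.97], [-48.28, 115.42], [12.27, 149.76], [-77.06, 257.06], [2.81, 150.46], [-146.56, 146.56]. Speed limits (degrees/s): [147.25, 147.25, 180, 180, 180, 180].

### API

Orientations are given as a 3x3 rotation matrix whose columns are the frame's x, y, z axes.
In Python, from cell import sense, camera, calibration, job_done gives the robot as it stands. The module is installed in compiled form; this text tells all that it offers.
- The arm moves only by the shell command python3 -m crank 'ROWS' [OPENING] [FORCE]. ROWS is JSON, a list of rows, each a list of 2 entries, a list of its own where there are three numbers: the shift along the tool's x, y, z in mm, then the turn about the tool's z in degrees. In form: [[[x, y, z], yaw], ...]. A call has exactly 8 rows; each row shifts and turns the commanded pose from where the row before left it, along the tool's axes as they then stand; what a row does not reach is not made up. A row lasts 1/12 s, in which the tool goes at most 41.7 mm and 7.16 degrees, less where a joint would pass 70% of its speed; a pose out of reach is approached as far as the arm can. A call is refused whole if a number of a shift passes 41.7 or a number of a turn 7.16, either way. A call with a gripper value outside its range is refused whole. OPENING is the finger opening in mm, from 0 to 91.2, set as the call begins (- or left out, the last holds). The fingers move at their own pace and stop on an object; FORCE is the grip in N (left out, the last holds). Time passes only in rows, so rows that do not move let the fingers close, or fill a call up. It gives the time, the measured TCP pose, the force, the opening and the grip force at its end, in the units of the state.
- sense(): the state, without advancing time (a new reading comes with each control period).
- camera(name): name is "scene" or "top" or "wrist"; returns the picture (420x560x3 uint8, red, green, blue); there is no depth.
- calibration(name): a dict with "camera_matrix" (3x3 intrinsics, pixels), "eye" and "rotation" of the camera in the world; the wrist camera has in their place "hand_eye" (4x4, takes a point from camera to tool coordinates, whose origin is the TCP and whose axes are the flange's). Camera axes: x right, y up, looking along -z (the intrinsics and any distortion apply to the point x, -y, -z); pixel columns grow to the right and rows downward; lengths in mm; the calibration is good to about 2 mm. A picture is of the moment at which its call begins: read the wrist's pose just before it. calibration takes no time and is no camera call.
- job_done(): hands the job in; it is judged then, once.
The state is a dict: "time_s": time; "qpos": joint angles; "qd": joint speeds; "joint_efforts": joint torques, N m; "tcp_pos": TCP position; "tcp_rot": TCP orientation; "contact_force": force on the tool from outside, world axes, zero at the start; "moment": the same for the moment, N m; "finger_gap": finger opening in mm; "finger_force": force on a finger pad.
Only numpy, scipy, OpenCV 4.12 (cv2) and the standard library are available. Lean on these libraries where they do the work, as an engineer would, in place of code of your own. Each camera call takes 0.05 s, during which the arm holds its last target. There are 200 camera calls.

### The job

Switch on the lights of the finished twig wreath: on the white battery case inside the wreath's ring, push the slide switch by its ridge all the way towards the case's rounded end, so that it clicks over and stays there, and let go. Leave the switch of the identical case on the small bare plywood disc off.

Things in the scene. Friction and masses are not known exactly. Their poses are not given: they have to be found in the camera images.
- wreath_case: White battery case, 100 x 60 x 22 mm, one end square, the other a half circle; fixed on a plywood disc (310 mm across, 10 mm thick) about the middle of a ring of brown twigs with silk flowers (240 mm across inside, up to 55 mm above the table). A loose silk flower lies beside it. Origin: centre of its underside, 10 mm above the table; x along it to the round end, z up.
- wreath_ridge (a point): Top centre of the switch's ridge, mid-width on that case's flat top (32 mm above the table): a white ridge 8 mm high, 6 mm along the travel, 17 mm across it, on a flush dark plate in a black slot. x axis: towards the round end, the way the switch goes on; z up. The point rides with the switch: 7 mm short of the case's middle when off, 7 mm past it when on.
- wreath_switch (a joint): Travel of the wreath's switch in m: 0 = off (square end), 0.014 = fully on (round end). A detent spring with its crest at 0.007 drives it to the nearer end and holds it there; starting it takes about 3.5 N.
- bare_switch (a joint): The same for the switch of the other, identical case, which is fixed on a bare plywood disc 180 mm across and 10 mm thick, without twigs, on the other side of the table. It starts off, at 0, and must stay off.

How it is judged (in metres and radians):
At the end, for the whole second after the job is handed in: The switch on the wreath's battery case stays at its on end (past 11 of its 14 mm), and the switch on the bare disc's case is still off (under 4 mm) (value of joint wreath_switch above 0.011 m and value of joint bare_switch below 0.004 m); the robot touches nothing.
It fails at once if the switch on the bare disc's case is pushed over to on (value of joint bare_switch above 0.007 m).
It also fails if it takes over 32 s, if anything falls off the work surface, if the arm or the gripper's body presses on something with over 40 N, if the wrist force passes 120 N, or if a joint passes its speed limit or range.

## Working session

There is one attempt and no reset: what is moved stays moved. The work goes in short steps, Python scripts to look and compute and a shell command to move; the robot and the scene stay as the last step left them, time stands still between calls to the robot, and variables do not carry over. Pictures are saved under pics/ and viewed, at most 10 in all, crops included, and the job is handed in when it is done.

```bash
mkdir -p pics; cat > h.py <<'E'
import numpy as np, cv2
from cell import sense, camera, calibration
def shot(n,f):
    s=sense(); im=camera(n); cv2.imwrite(f'pics/{f}.png',im[:,:,::-1]); return s
def ray(n,u,v,z,s=None):
    c=calibration(n); K=np.array(c['camera_matrix'])
    d=np.array([(u-K[0,2])/K[0,0],-(v-K[1,2])/K[1,1],-1.])
    if n=='wrist':
        H=np.array(c['hand_eye']); R=np.array(s['tcp_rot'])@H[:3,:3]; e=np.array(s['tcp_rot'])@H[:3,3]+np.array(s['tcp_pos'])
    else: R=np.array(c['rotation']); e=np.array(c['eye'])
    d=R@d; return e+d*(z-e[2])/d[2]
E
python3 - <<'E'
from h import *
s=shot('top','top'); print(s); print(calibration('top')); print(calibration('wrist'))
E
```

```text
{'time_s': 0.0, 'qpos': array([ 6.46861150e+01,  1.83508227e+01,  8.97046482e+01, -2.93238568e-04,
        7.20434384e+01, -1.14628903e+00]), 'qd': array([-0.09646684, -0.01445585,  0.02828169, -0.08212877,  0.20142142,
        0.06113473]), 'joint_efforts': array([-2.11393060e-03, -4.12464988e+01, -2.31969255e+01,  7.28044426e-02,
        4.54474089e-02, -1.46208849e-04]), 'tcp_pos': array([235.20369377, 524.15725   , 213.1403908 ]), 'tcp_rot': array([[-9.12352442e-01,  4.09405036e-01, -7.33721194e-04],
       [ 4.09405692e-01,  9.12351104e-01, -1.56261279e-03],
       [ 2.96697952e-05, -1.72604323e-03, -9.99998510e-01]]), 'contact_force': array([ 0.09423181, -0.55504524, -1.17725514]), 'moment': array([-0.01073769,  0.03538205, -0.03803356]), 'finger_force': 0.0, 'finger_gap': 91.42433258250936}
{'camera_matrix': array([[408.0044431 ,   0.        , 274.66728458],
       [  0.        , 408.0044431 , 205.54865687],
       [  0.        ,   0.        ,   1.        ]]), 'eye': array([461.95179551,   6.67709282, 817.56012575]), 'rotation': array([[ 0.00132101,  0.99361236, -0.11283941],
       [-0.99995617,  0.00235842,  0.00906063],
       [ 0.00926887,  0.1128225 ,  0.99357193]])}
{'camera_matrix': array([[342.76048642,   0.        , 283.70478278],
       [  0.        , 342.76048642, 200.89488345],
       [  0.        ,   0.        ,   1.        ]]), 'hand_eye': array([[-1.87125178e-03,  9.70856913e-01,  2.39652569e-01,
         6.87776756e+01],
       [ 9.99998243e-01,  1.79060833e-03,  5.54235744e-04,
        -6.15257236e-02],
       [ 1.08959717e-04,  2.39653185e-01, -9.70858558e-01,
        -1.71064538e+02],
       [ 0.00000000e+00,  0.00000000e+00,  0.00000000e+00,
         1.00000000e+00]])}
```

View pics/top.png

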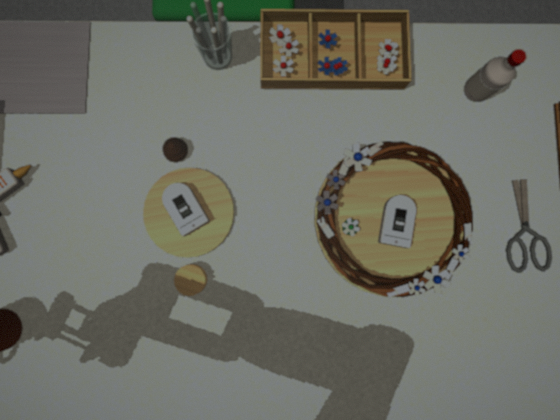

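The top view shows the bare disc at about (190,212). The wreath is centred near (395,220), and its case runs from the square end at (396,246) to the round end at (402,195), with the switch at about (400,217).

```bash
python3 - <<'E'
from h import *
a=ray('top',396.5,245,32); b=ray('top',402,195,32); c=ray('top',399.5,220,32)
print(a,b,c,np.linalg.norm(b-a)); d=b-a; th=np.degrees(np.arctan2(d[1],d[0])); print('case x dir',th)
s=sense(); R=np.array(s['tcp_rot']); print('tool y dir',np.degrees(np.arctan2(R[1,1],R[0,1])))
# target: tool x toward th+90
t=(a+b)/2; 
print('tool-axis shift', R.T@(np.array([t[0],t[1],213])-s['tcp_pos']))
E
```

```text
[ 475.4074625  -234.76898438   32.        ] [ 572.4504016 -248.6695676   32.       ] [ 523.58966921 -242.15582614   32.        ] 98.03345471269137
case x dir -8.15168687816514
tool y dir 65.83247203778703
tool-axis shift [-576.9714498  -580.5210045     1.13935534]
```

```bash
python3 -m crank '[[[-24,-24.2,0],0],[[-24,-24.2,0],0],[[-24,-24.2,0],0],[[-24,-24.2,0],0],[[-24,-24.2,0],0],[[-24,-24.2,0],0],[[-24,-24.2,0],0],[[-24,-24.2,0],0]]' 20 
python3 -m crank '[[[-24,-24.2,0],0],[[-24,-24.2,0],0],[[-24,-24.2,0],0],[[-24,-24.2,0],0],[[-24,-24.2,0],0],[[-24,-24.2,0],0],[[-24,-24.2,0],0],[[-24,-24.2,0],0]]'
python3 -m crank '[[[-24,-24.2,0],0],[[-24,-24.2,0],0],[[-24,-24.2,0],0],[[-24,-24.2,0],0],[[-24,-24.2,0],0],[[-24,-24.2,0],0],[[-24,-24.2,0],0],[[-24,-24.2,0],0]]'
python3 -m crank '[[[0,0,0],7],[[0,0,0],7],[[0,0,0],7],[[0,0,0],7],[[0,0,0],7],[[0,0,0],7],[[0,0,0],7],[[0,0,0],7]]'
python3 -m crank '[[[0,0,0],6],[[0,0,0],6],[[0,0,0],6],[[0,0,0],0],[[0,0,0],0],[[0,0,0],0],[[0,0,0],0],[[0,0,0],0]]'
python3 - <<'E'
from h import *
s=shot('wrist','w1'); R=np.array(s['tcp_rot']); print(s['tcp_pos'],R,np.degrees(np.arctan2(R[1,1],R[0,1])),s['finger_gap'],s['qpos'],s['contact_force'])
E
```

```text
time_s: 0.72
tcp_pos: [331.2, 267.6, 213.6]
tcp_rot: [[-0.913, 0.409, -0.001], [0.409, 0.913, -0.001], [0.0, -0.001, -1.0]]
contact_force: [0.8, 0.5, 0.0]
finger_gap: 40.6
finger_force: 0.0
time_s: 1.38
tcp_pos: [427.1, 12.5, 213.6]
tcp_rot: [[-0.912, 0.41, -0.001], [0.41, 0.912, 0.0], [0.001, -0.0, -1.0]]
contact_force: [1.5, 0.1, -0.6]
finger_gap: 20.2
finger_force: 0.0
time_s: 2.05
tcp_pos: [523.1, -242.7, 213.3]
tcp_rot: [[-0.912, 0.41, -0.001], [0.41, 0.912, 0.001], [0.001, 0.0, -1.0]]
contact_force: [1.0, -1.1, 0.3]
finger_gap: 19.9
finger_force: 0.0
time_s: 2.72
tcp_pos: [522.7, -240.9, 213.2]
tcp_rot: [[-0.165, 0.986, -0.001], [0.986, 0.165, 0.001], [0.001, -0.001, -1.0]]
contact_force: [0.4, -0.6, 0.5]
finger_gap: 20.0
finger_force: 0.0
time_s: 3.38
tcp_pos: [523.1, -241.1, 213.8]
tcp_rot: [[0.141, 0.99, -0.0], [0.99, -0.141, 0.0], [0.0, -0.0, -1.0]]
contact_force: [0.1, 0.0, -0.9]
finger_gap: 20.1
finger_force: 0.0
[ 523.09733151 -241.08731302  213.84364935] [[ 1.41142409e-01  9.89989295e-01 -1.27615655e-04]
 [ 9.89989295e-01 -1.41142390e-01  1.46130819e-04]
 [ 1.26655968e-04 -1.46963388e-04 -9.99999981e-01]] -8.113956887690057 20.062537634688372 [-2.58908007e+01  1.84117117e+01  8.95108356e+01  4.56058707e-03
  7.20876867e+01 -1.77782464e+01] [ 0.13235985  0.04533165 -0.90506785]
```

View pics/w1.png

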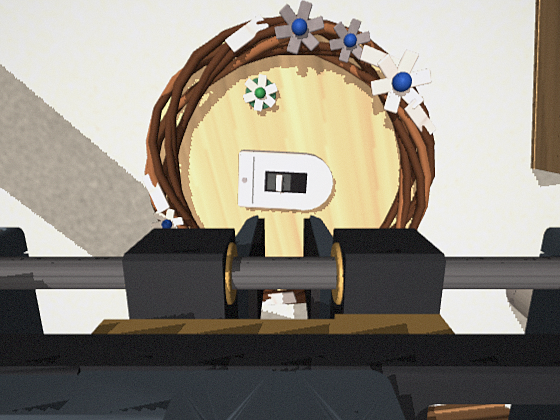

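The wrist view shows the case lined up with the image axes. The square end is at x≈239, the round end at x≈334, and the switch slot spans x 265–307. The white ridge is at about (280,183), on the off side.

```bash
python3 - <<'E'
from h import *
s=sense(); R=np.array(s['tcp_rot'])
for n,u,v,z in [('ridge',280,183,40),('sq',239.5,180,32),('rd',334,181,32),('mid-top',290,152,32),('mid-bot',290,209,32)]:
    p=ray('wrist',u,v,z,s); print(n,p,R.T@(p-s['tcp_pos']))
im=cv2.imread('pics/w1.png')[140:220,230:340]
cv2.imwrite('pics/w1c.png',cv2.resize(im,None,fx=6,fy=6,interpolation=cv2.INTER_NEAREST))
E
```

```text
ridge [ 517.78625393 -239.06613706   40.        ] [  1.19882692  -5.54199256 173.86107241]
sq [ 476.05289809 -231.36930924   32.        ] [  2.92205475 -47.94321264 181.86614395]
rd [ 573.66587981 -246.54778424   32.        ] [  1.68488794  50.83507239 181.85469024]
mid-top [ 532.32045506 -210.08730856   32.        ] [ 31.93916396   4.75374067 181.86388812]
mid-bot [ 523.92465055 -270.01048841   32.        ] [-28.56912844   4.90705406 181.85601155]
```

View pics/w1c.png

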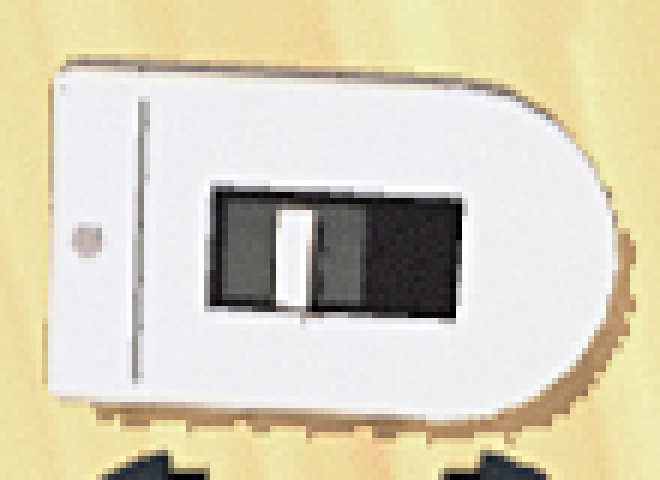

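```bash
python3 -m crank '[[[1.5,-5.7,0],2.5],[[0,0,30],0],[[0,0,30],0],[[0,0,30],0],[[0,0,30],0],[[0,0,24],0],[[0,0,0],0],[[0,0,0],0]]' 30
python3 -m crank '[[[0,0,12],0],[[0,0,10],0],[[0,0,6],0],[[0,0,4],0],[[0,0,2],0],[[0,0,0],0],[[0,0,0],0],[[0,0,0],0]]'
python3 - <<'E'
from h import *
shot('wrist','w2'); shot('scene','s2')
a=cv2.imread('pics/w2.png');b=cv2.imread('pics/s2.png');cv2.imwrite('pics/c2.png',cv2.resize(np.hstack([a,b]),(800,300)))
E
```

```text
time_s: 4.1
tcp_pos: [517.2, -238.5, 69.3]
tcp_rot: [[0.185, 0.983, -0.002], [0.983, -0.185, 0.001], [0.001, -0.002, -1.0]]
contact_force: [0.4, -0.7, 1.0]
finger_gap: 30.1
finger_force: 0.0
time_s: 4.77
tcp_pos: [518.0, -238.9, 36.4]
tcp_rot: [[0.185, 0.983, 0.001], [0.983, -0.185, -0.0], [-0.0, 0.001, -1.0]]
contact_force: [0.3, 0.7, -0.4]
finger_gap: 30.1
finger_force: 0.0
```

View pics/c2.png

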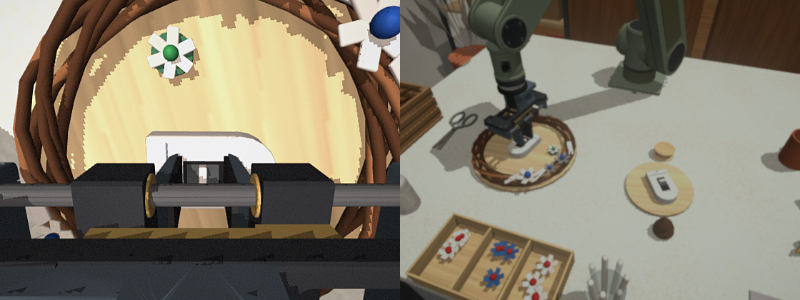

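The ridge sits centrally between the fingertips, at about (203,173) in the left half. Now I'll push it with the trailing finger.

```bash
python3 -m crank '[[[0,0,1],0],[[0,6,0],0],[[0,5,0],0],[[0,3,0],0],[[0,3,0],0],[[0,3,0],0],[[0,2,0],0],[[0,2,0],0]]'
python3 -m crank '[[[0,1,0],0],[[0,1,0],0],[[0,0,0],0],[[0,0,0],0],[[0,0,0],0],[[0,0,0],0],[[0,0,0],0],[[0,0,0],0]]'
python3 - <<'E'
from h import *
shot('wrist','w3')
a=cv2.imread('pics/w3.png')[160:300,180:400];cv2.imwrite('pics/c3.png',cv2.resize(a,None,fx=3,fy=3))
E
```

```text
time_s: 5.53
tcp_pos: [542.3, -243.5, 35.0]
tcp_rot: [[0.185, 0.983, 0.002], [0.983, -0.185, -0.0], [-0.0, 0.002, -1.0]]
contact_force: [-0.3, 0.0, -0.3]
finger_gap: 30.2
finger_force: 0.0
time_s: 6.2
tcp_pos: [543.2, -243.6, 34.9]
tcp_rot: [[0.185, 0.983, 0.0], [0.983, -0.185, 0.0], [0.0, 0.0, -1.0]]
contact_force: [0.2, -0.9, -0.1]
finger_gap: 29.8
finger_force: 0.0
```

View pics/c3.png

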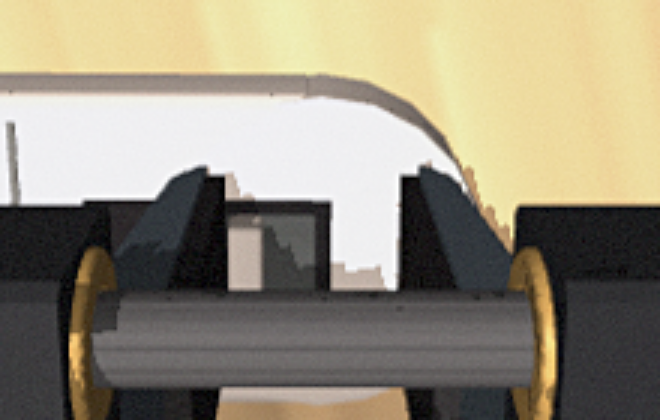

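The ridge is next to the trailing finger and its plate is at the slot's round end, so the switch looks on. I'll back off, rise and check.

```bash
python3 -m crank '[[[0,-4,0],0],[[0,-4,0],0],[[0,0,10],0],[[0,0,-20],0],[[0,0,-30],0],[[0,0,-40],0],[[0,0,-40],0],[[0,0,-40],0]]' - | head -0
python3 - <<'E'
from cell import sense
s=sense();print(s['tcp_pos'],s['contact_force'])
E
```

```text
[ 534.60463579 -241.85432825  196.27615089] [0.94847839 0.32021034 0.42858929]Exception ignored on flushing sys.stdout:
BrokenPipeError: [Errno 32] Broken pipe
```

I made a typing error in that call: row 3 was +10 mm in z, which is down, so the fingertips may have briefly pressed on the case top. I'll check the scene.

```bash
python3 -m crank '[[[0,0,0],0],[[0,0,0],0],[[0,0,0],0],[[0,0,0],0],[[0,0,0],0],[[0,0,0],0],[[0,0,0],0],[[0,0,0],0]]'
python3 - <<'E'
from h import *
shot('wrist','w4'); shot('top','t4')
a=cv2.imread('pics/w4.png')[120:240,210:370];b=cv2.imread('pics/t4.png')[150:270,130:290]
cv2.imwrite('pics/c4.png',cv2.resize(np.hstack([a,b]),None,fx=2.5,fy=2.5))
E
```

```text
time_s: 7.58
tcp_pos: [535.2, -242.1, 194.2]
tcp_rot: [[0.185, 0.983, -0.001], [0.983, -0.185, 0.001], [0.0, -0.001, -1.0]]
contact_force: [-0.3, 0.7, 0.2]
finger_gap: 29.9
finger_force: 0.0
```

View pics/c4.png

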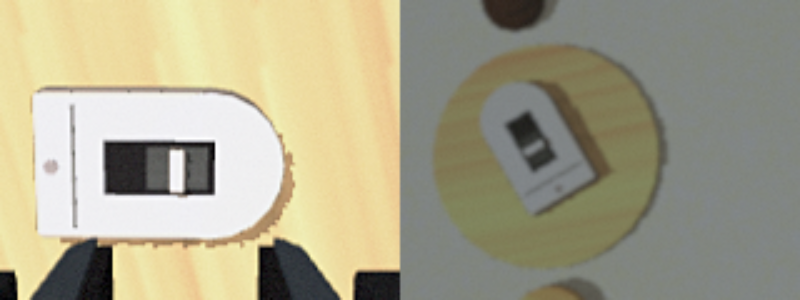

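The wreath switch plate is fully at the round end, with its ridge at (177,171), so it is on. The bare case's ridge is still on its square side, at (535,147), so it is off. The case hasn't moved and the robot touches nothing.

```bash
python3 -c "
from cell import job_done; print(job_done())"
```

```text
the job is handed in; nothing more can be done
None
```

The wreath's switch is on, the bare case's switch is still off, and the job is handed in with the arm clear at about 7.7 s; one mistyped row drove the fingertips down towards the case top for a moment at a force I didn't measure, with no displacement visible afterwards.

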